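Put the ring spanner back in its case, lid on, clamp down

TASK

Put the spanner that has a ring end away in its open wooden case: hang its ring over the steel post inside so that it lies flat on the case floor, then set the loose lid on the case (pushing the case's clamp arm back first if it hangs in the way), then swing the clamp arm all the way down onto the lid. Leave everything else on the bench where it is.

Things in the scene. Friction and masses are not known exactly. Their poses are not given: they have to be found in the camera images.
- case: Open-topped wooden case fixed to the bench, 230 (x) x 130 (y) x 50 mm high, walls 10 mm, floor 8 mm. Origin: centre of its underside; x along its length, z up. A low bar (12 x 90 mm, top at z = 30 mm) is fixed on its floor across the +x end (x = 92 to 104 mm). A steel clamp bracket, 36 mm wide, 74 mm high, stands outside its -x end (x = -145 to -115 mm, above z = 46 mm only to -129).
- case_post (a point): Top centre of the upright steel post on the case floor, 12 mm diameter, rising 26 mm above the floor; this point is at (-70, 0, 34) mm in the case's frame.
- clamp (a joint): Angle (rad) of the clamp arm on the case's -x end: 0 = down, pointing along the case's +x just on the seated lid; pi/2 = upright; up to 2.1, leaning outwards. 1.0 to 2.0 at the start; below about 1.55 it hangs in the lid's way. Stays where it is left (stiff hinge, 0.12 N m). At 0 its underside is 60 mm above the case's underside: it cannot get down if the lid is not seated.
- clamp_pivot (a point): Centre of the clamp arm's hinge, at (-135, 0, 64.7) mm in the case's frame; the hinge line runs along the case's y.
- clamp_tip (a point): Outer end of the clamp arm, on its centre line, 71 mm from the pivot. The arm is a steel bar 14 mm wide and 10 mm thick with a black rubber grip near its end.
- lid: Loose plywood lid, 0.26 kg, plate 230 (x) x 130 (y) x 9 mm over an 8 mm high batten frame (205 x 105 mm) that drops into the case with about 2.5 mm play each side. Origin: centre of the battens' underside; plate z = 8 to 17 mm; x along its length, z up. Fits either way round. Seated, its origin is 42 mm above the case's origin.
- lid_handle (a point): Top centre of the lid's wooden bar handle: 70 mm long along the lid's x, 20 mm wide along y, 25 mm high, from z = 17 to 42 mm in the lid's frame.
- spanner: Loose steel spanner, 0.13 kg, 165 mm long, 10 mm thick all over, lying flat: ring at its -x end, open jaw (34 mm wide) at its +x end, straight shank 14 mm wide between x = -45 and +48 mm. Origin: on the shank, on its underside (z = 0), close to its centre of mass; x towards the jaw.
- spanner_eye (a point): Centre of the spanner's ring, at its underside, at x = -62 mm in the spanner's frame. Ring 36 mm outside, hole 21 mm.
- open_spanner: Bystander: steel spanner of the same size with an open jaw at both ends and no ring. Origin: centre of its underside.
- block_a: Bystander: notched pine block, about 92 x 45 x 45 mm. Origin: on its underside.
- block_b: Bystander: pine block 70 x 45 x 45 mm. Origin: centre of its underside.
- block_c: Bystander: pine block 55 x 45 x 30 mm. Origin: centre of its underside.
- mallet: Bystander: wooden mallet lying on its side, head 85 x 150 x 70 mm, handle to -x, 280 mm long in all. Origin: on its underside, 100 mm from the head's centre.
- chisel: Bystander: chisel with a wooden handle (to -x), 250 mm long, 26 mm high. Origin: on its underside where blade and handle meet.
- pencil: Bystander: red carpenter's pencil, 165 mm long, 8 mm high. Origin: on its underside.
- glue: Bystander: white glue bottle, 60 mm diameter, 150 mm tall, standing. Origin: centre of its underside.

How it is judged (in metres and radians):
On the way, in this order (a step that is already met when the one before it is completed fails the run):
1. the ring spanner lies flat on the case floor, at rest and let go, with the post through its ring (horizontal distance between spanner_eye and case_post below 0.007 m and z of spanner_eye in the frame of case below 0.012 m and angle between spanner's own z axis and vertical below 0.06 rad and contact force between the fingers and spanner below 0.1 N and linear speed of spanner below 0.02 m/s), for 0.2 s.
2. the lid is fully seated on the case and let go, with the spanner still on its post (horizontal distance between spanner_eye and case_post below 0.007 m and z of spanner_eye in the frame of case below 0.012 m and angle between spanner's own z axis and vertical below 0.06 rad and horizontal distance between lid and case below 0.005 m and z of lid in the frame of case between 0.04 and 0.0445 m and angle between lid's own z axis and vertical below 0.03 rad and angle between the x axis of lid and the x axis of case, either way round below 0.06 rad and contact force between the fingers and lid below 0.1 N and linear speed of lid below 0.02 m/s), for 0.2 s.
3. the clamp arm is fully down on the seated lid (within 0.06 rad) (horizontal distance between lid and case below 0.005 m and z of lid in the frame of case between 0.04 and 0.0445 m and angle between lid's own z axis and vertical below 0.03 rad and angle between the x axis of lid and the x axis of case, either way round below 0.06 rad and value of joint clamp below 0.06 rad), for 0.2 s.
At the end, for the whole second after the job is handed in: The ring spanner lies flat on the case floor (within 4 mm) with its ring round the post (ring centre within 7 mm of the post's axis); the lid is level and fully seated (within 2.5 mm in height, 5 mm sideways, 0.06 rad in yaw, either way round), at rest; the clamp arm is down on it within 0.06 rad (all of step 3 and horizontal distance between spanner_eye and case_post below 0.007 m and z of spanner_eye in the frame of case below 0.012 m and angle between spanner's own z axis and vertical below 0.06 rad and contact force between the fingers and lid below 0.1 N and linear speed of lid below 0.02 m/s); the robot touches nothing.
It fails at once if a bystander (the other spanner, a block, the mallet, chisel, pencil or glue bottle) is moved by more than 25 mm (distance of any of open_spanner, block_a, block_b, block_c, mallet, chisel, pencil, glue from where it was at the start of the episode above 0.025 m).
It also fails if it takes over 72 s, if anything falls off the work surface, if the arm or the gripper's body presses on something with over 40 N, if the wrist force passes 120 N, or if a joint passes its speed limit or range.

ROBOT

A 6-joint arm with a two-finger parallel gripper is mounted at the origin on the work surface. World frame = base frame: x ahead of the robot, y to its left, z up, the work surface at z = 0. Lengths are in m, angles in degrees, forces in N, time in s.
With the tool pointing down it reaches from about 0.25 to 0.725 m from the base axis. Payload 9.7 kg.
Tool frame: the origin (TCP) lies at the very end of the fingers, on their centre line; the grasp point (between the pads) lies 19 mm behind it (bot.pinch_z is the distance from the TCP to the grasp point, in m); x points along the fingers, z is the direction in which the jaws open and shut, and the axes are right-handed (so a half turn about x gives the same grasp; the last joint's range is limited). The gripper opens to 85 mm and grips with 20 to 120 N. Pads are 22 mm wide; open, the fingers measure 114 mm over their backs; the gripper's body (76 mm by 85 mm) begins 54 mm behind the grasp point. The pads swing forward as they close: fully open they stand 13 mm farther back than shut.
Start: joints at [-68.526, 4.979, 10.078, 95.1, 0, 90], TCP at [0.201, -0.512, 0.231] pointing down, gripper open.
Joint ranges: [-179.16, 179.16], [-48.56, 103.87], [-65.8, 70.77], [-126.05, 130.52], [-82.76, 87.17], [-180, 180]. Speed limits (degrees/s): [127.2, 127.2, 147.25, 180, 180, 180].

INTERFACE

Orientations are given as [roll, pitch, yaw] about the fixed x, y, z axes, in that order (R = Rz(yaw) Ry(pitch) Rx(roll)).
In Python, from workcell import bot gives the robot as it stands.
- The arm moves only by the tool play_rows, never from a script. Its argument "rows" is a list of rows, each a list of 3 entries, a list of its own where there are three numbers: the shift along the tool's x, y, z in cm, then the turn about the tool's x in degrees, then the finger opening in cm, from 0 to 8.54. A call has 1 to 12 rows; each row is the pose to reach, as a shift and turn from the pose commanded when the call began, along the tool's axes at that moment; what a row does not reach only later rows make up. A row lasts 1/12 s, in which the tool goes at most 41.7 mm and 7.16 degrees, less where a joint would pass 70% of its speed; a pose out of reach is approached as far as the arm can. A call with a gripper value outside its range is refused whole. The fingers move at their own pace and stop on an object; "squeeze" is the grip in N (left out, the last holds). Time passes only in rows, so rows that repeat a pose let the fingers close. It gives the time, the measured TCP pose, the force and the opening at its end, in the units of the state.
- bot.get_obs(): the state, without advancing time (a new reading comes with each control period).
- bot.camera(name): name is "scene" or "top" or "wrist"; returns (picture, depth): 384x512x3 uint8, blue, green, red; 384x512 float32, m along the optical axis (not along the pixel's ray), 0 where there is no reading.
- bot.camera_model(name): a dict with "fx", "fy", "cx", "cy" (pixels), "origin" and "attitude" of the camera in the world; the wrist camera has in their place "mount" (4x4, takes a point from camera to tool coordinates, whose origin is the TCP and whose axes are the tool frame's). Camera axes: x right, y down, z forward; pixel columns grow to the right and rows downward; lengths in m; the calibration is good to about 2 mm. A picture is of the moment at which its call begins: read the wrist's pose just before it. camera_model takes no time and is no camera call.
- bot.job_done(): hands the job in, once; it reports no verdict.
The state is a dict: "time": time; "q": joint angles; "qd": joint speeds; "joint_efforts": joint torques, N m; "ee_pos": TCP position; "tcp_rot": TCP orientation; "wrist_force": force on the tool from outside, world axes, zero at the start; "torque": the same for the moment, N m; "opening": finger opening in m.
Only numpy, scipy, OpenCV 4.12 (cv2) and the standard library are available. Lean on these libraries where they do the work, as an engineer would, in place of code of your own. Each camera call takes 0.05 s, during which the arm holds its last target.

## Working session

There is one attempt and no reset: what is moved stays moved. The work goes in short steps, Python scripts to look and compute and a tool call to move; the robot and the scene stay as the last step left them, time stands still between calls to the robot, and variables do not carry over. Pictures are saved under pics/ and viewed, and the job is handed in when it is done.

Besides the shell and the picture viewer there is one more tool, called after "Request:" as name(argument=value, ...), one argument or row to a line, values as JSON. play_rows: Moves the arm, as the interface text tells. Its arguments: {"type":"object","properties":{"rows":{"type":"array"},"squeeze":{"type":"number"}},"required":["rows"]}

```bash
ls; mkdir -p pics
cat > h.py <<'E'
import numpy as np, cv2
from workcell import bot
from scipy.spatial.transform import Rotation as R
np.set_printoptions(precision=4,suppress=True)
E
python3 - <<'E'
from h import *
for n in ['scene','top','wrist']:
    p,d=bot.camera(n); cv2.imwrite(f'pics/{n}0.png',p); np.save(f'pics/{n}0.npy',d); print(n,bot.camera_model(n))
print(bot.get_obs(),bot.pinch_z)
E
```

```text
pics
scene {'fx': 359.04655648374074, 'fy': 359.04655648374074, 'cx': 259.70143559843063, 'cy': 188.0348018274411, 'origin': array([ 1.1543, -0.0559,  0.9127]), 'attitude': array([-145.6911,    0.1548,   83.531 ])}
top {'fx': 401.369668726822, 'fy': 401.369668726822, 'cx': 260.95381837174256, 'cy': 192.2726264500559, 'origin': array([0.5062, 0.0094, 1.1299]), 'attitude': array([-175.0706,   -1.6213,  -89.7711])}
wrist {'fx': 292.4106583973978, 'fy': 292.4106583973978, 'cx': 255.739748261238, 'cy': 192.77509989998936, 'mount': array([[-0.0004, -0.3208,  0.9471, -0.1423],
       [-0.0003, -0.9471, -0.3208,  0.0827],
       [ 1.    , -0.0005,  0.0003,  0.0005],
       [ 0.    ,  0.    ,  0.    ,  1.    ]])}
{'time': 0.15, 'q': array([-68.5259,   5.0062,  10.0448,  95.0984,   0.0008,  90.0003]), 'qd': array([ 0.0141, -0.0972,  0.2162,  0.0527,  0.0024,  0.0029]), 'joint_efforts': array([  0.    , -52.0762,  46.5044,   0.0139,   0.    ,   0.    ]), 'ee_pos': array([ 0.2013, -0.5117,  0.2307]), 'tcp_rot': array([179.2562,  89.9401, 110.73  ]), 'wrist_force': array([-0.3671, -0.1963,  0.2767]), 'torque': array([-0.0312,  0.0338, -0.028 ]), 'opening': 0.08516654700410196} 0.0187
```

View pics/top0.png

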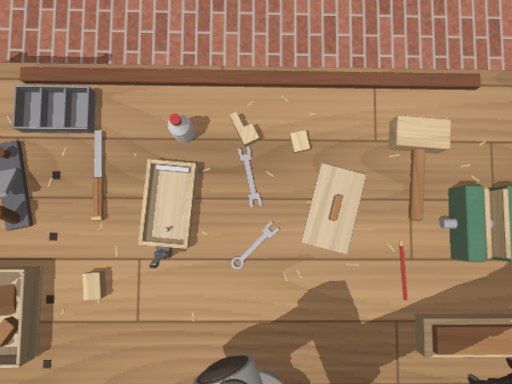

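View pics/scene0.png

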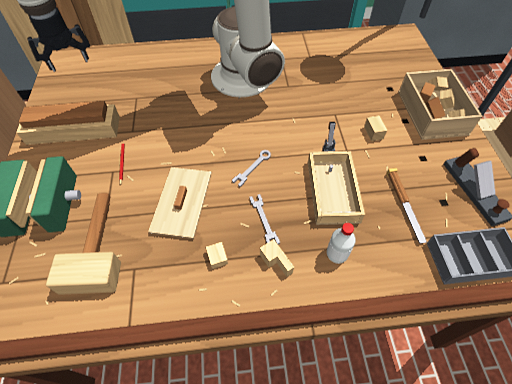

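View pics/wrist0.png

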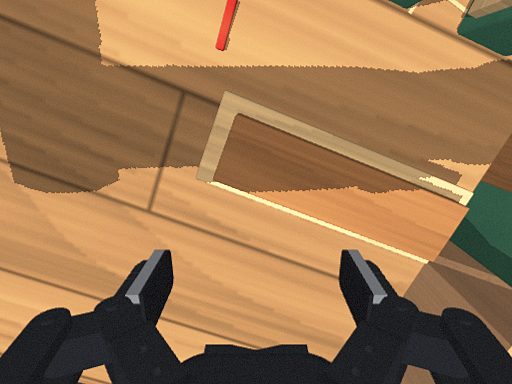

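```bash
cat >> h.py <<'E'
def cam(n,obs=None):
    m=bot.camera_model(n)
    K=np.array([[m['fx'],0,m['cx']],[0,m['fy'],m['cy']],[0,0,1]])
    if 'mount' in m:
        o=obs if obs is not None else bot.get_obs()
        T=np.eye(4);T[:3,:3]=R.from_euler('xyz',o['tcp_rot'],degrees=True).as_matrix();T[:3,3]=o['ee_pos']
        T=T@m['mount'];return K,T[:3,:3],T[:3,3]
    return K,R.from_euler('xyz',m['attitude'],degrees=True).as_matrix(),np.array(m['origin'])
def onz(c,uv,z):
    K,Rm,o=c
    uv=np.atleast_2d(np.asarray(uv,float))
    r=(Rm@np.linalg.inv(K)@np.c_[uv,np.ones(len(uv))].T).T
    return o+r*((z-o[2])/r[:,2])[:,None]
def dep(c,uv,d):
    K,Rm,o=c; uv=np.atleast_2d(np.asarray(uv,float))
    zz=np.array([d[int(round(v)),int(round(u))] for u,v in uv])
    return o+((Rm@np.linalg.inv(K)@np.c_[uv,np.ones(len(uv))].T)*zz).T
def proj(c,P):
    K,Rm,o=c; P=np.atleast_2d(P); q=(K@Rm.T@(P-o).T).T; return q[:,:2]/q[:,2:]
E
python3 - <<'E'
from h import *
p=cv2.imread('pics/top0.png');d=np.load('pics/top0.npy');c=cam('top')
def crop(n,x0,y0,x1,y1,s): cv2.imwrite(n,cv2.resize(p[y0:y1,x0:x1],None,fx=s,fy=s,interpolation=cv2.INTER_CUBIC))
crop('pics/ct1.png',130,150,210,275,4.8*1)
crop('pics/ct2.png',220,140,380,280,4.5)
for uv in [(300,280),(168,200),(335,185),(195,160),(148,160),(188,247),(140,243)]: print(uv,dep(c,uv,d), onz(c,uv,.05))
p=cv2.imread('pics/scene0.png')
crop('pics/cs1.png',290,110,380,230,5)
E
```

```text
(300, 280) [[ 0.3604 -0.131   0.0068]] [[ 0.366  -0.1256  0.05  ]]
(168, 200) [[0.5799 0.2369 0.0075]] [[0.5771 0.2282 0.05  ]]
(335, 185) [[ 0.6243 -0.2297  0.0154]] [[ 0.6206 -0.2222  0.05  ]]
(195, 160) [[ 0.6945  0.1652 -0.0009]] [[0.686  0.1582 0.05  ]]
(148, 160) [[0.684  0.2831 0.0554]] [[0.6849 0.2845 0.05  ]]
(188, 247) [[0.4507 0.1774 0.0173]] [[0.4523 0.1725 0.05  ]]
(140, 243) [[0.4626 0.2987 0.052 ]] [[0.4625 0.2993 0.05  ]]
```

View pics/ct1.png

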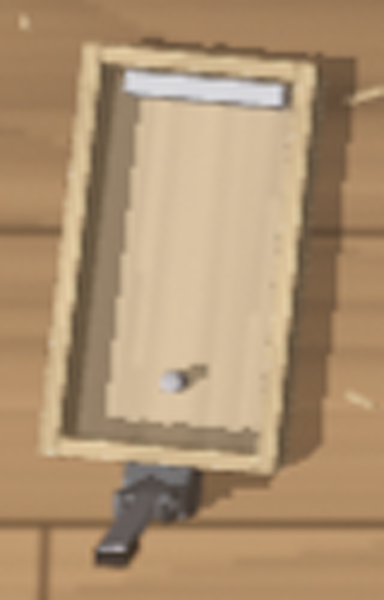

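View pics/ct2.png

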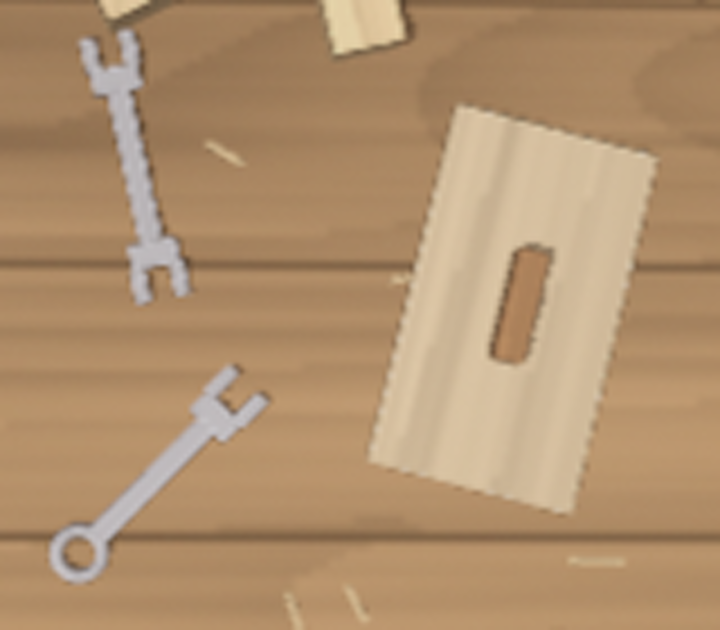

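View pics/cs1.png

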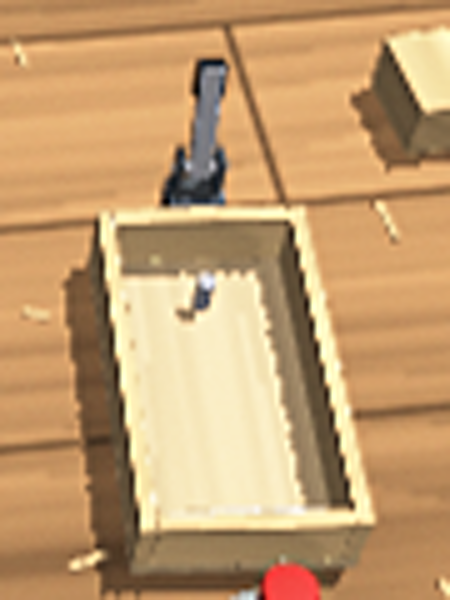

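Run:
```python
from h import *
c=cam('top');p=cv2.imread('pics/top0.png');d=np.load('pics/top0.npy')
def rect(P):
    P=P[:,:2].astype(np.float32);return cv2.minAreaRect(P)
cc=(np.array([(88,45),(317,60),(272,472),(42,455)],float)+.5)/4.8-.5+[130,150]
C=onz(c,cc,.05);print('case',C[:,:2],C.mean(0)); e=[np.linalg.norm(C[i]-C[(i+1)%4]) for i in range(4)];print(e)
ax=(C[0]+C[1]-C[2]-C[3])[:2];print('yaw case',np.degrees(np.arctan2(ax[1],ax[0])))
post=onz(c,(np.array([(173,381)])+.5)/4.8-.5+[130,150],.034);print('post',post)
lc=(np.array([(460,105),(657,156),(573,514),(369,460)],float)+.5)/4.5-.5+[220,140]
L=onz(c,lc,.017);print('lid',L[:,:2],L.mean(0),[np.linalg.norm(L[i]-L[(i+1)%4]) for i in range(4)])
ax=(L[0]+L[1]-L[2]-L[3])[:2];print('yaw lid',np.degrees(np.arctan2(ax[1],ax[0])))
h=(np.array([(523,303)])+.5)/4.5-.5+[220,140];print('handle',onz(c,h,.042),dep(c,h,d))
hsv=cv2.cvtColor(p,cv2.COLOR_BGR2HSV);m=((hsv[...,1]<60)&(hsv[...,2]>110)).astype(np.uint8)
m[:215]=0;m[275:]=0;m[:,:225]=0;m[:,285:]=0
ys,xs=np.nonzero(m);S=onz(c,np.c_[xs,ys],.01);r=rect(S);print('spanner',len(S),r)
cn,_=cv2.findContours(m,cv2.RETR_CCOMP,cv2.CHAIN_APPROX_NONE);hs=sorted(cn,key=len);print([len(x) for x in cn])
# ring: pixels in lower left
q=S[(xs<245)&(ys>255)];(x,y),rr=cv2.minEnclosingCircle(q[:,:2].astype(np.float32));print('ring',x,y,rr)
sh=S[(xs>246)&(xs<260)]; v=cv2.fitLine(sh[:,:2].astype(np.float32),cv2.DIST_L2,0,.01,.01).ravel();print('shank',v,np.degrees(np.arctan2(v[1],v[0])))
ring=np.array([x,y]);dv=v[:2]*np.sign(v[0]);print('origin est',ring+.062*dv)
o=bot.get_obs();print(R.from_euler('xyz',o['tcp_rot'],degrees=True).as_matrix())
# clamp from depth
for cr in [(150,480),(140,510),(125,535),(113,555)]:
    u=(np.array([cr])+.5)/4.8-.5+[130,150];print('clamp',cr,dep(c,u,d))
```

```text
case [[0.6877 0.2847]
 [0.6803 0.1563]
 [0.4498 0.177 ]
 [0.4588 0.3035]] [0.5692 0.2304 0.05  ]
[np.float64(0.12859760225436626), np.float64(0.23140172882453947), np.float64(0.1268224423193597), np.float64(0.2296804286685301)]
yaw case -4.908440440694344
post [[0.4997 0.2359 0.034 ]]
lid [[ 0.6863 -0.1928]
 [ 0.6551 -0.3164]
 [ 0.4331 -0.2602]
 [ 0.4656 -0.1347]] [ 0.56  -0.226  0.017] [np.float64(0.12743700662319354), np.float64(0.22901909407820917), np.float64(0.12972737366972828), np.float64(0.22817234994047195)]
yaw lid -14.473054358824148
handle [[ 0.5613 -0.2255  0.042 ]] [[ 0.5614 -0.2259  0.0401]]
spanner 420 ((0.45448800921440125, -0.0029977187514305115), (0.033393874764442444, 0.16368913650512695), 45.08565902709961)
[122, 22]
ring 0.4116993844509125 0.04052294045686722 0.021869517862796783
shank [ 0.7695 -0.6386  0.4522 -0.0005] -39.687397
origin est [0.4594 0.0009]
[[-0.0004  0.9306  0.3661]
 [ 0.001   0.3661 -0.9306]
 [-1.      0.     -0.001 ]]
clamp (150, 480) [[0.4452 0.2443 0.0485]]
clamp (140, 510) [[0.4315 0.2407 0.0873]]
clamp (125, 535) [[0.4209 0.2415 0.1172]]
clamp (113, 555) [[0.4126 0.2426 0.1374]]
```

Request:
play_rows(
  rows=[
    [[0.8,2.6,-2.4],4,5],
    [[1.6,5.3,-4.7],8,5],
    [[2.4,8,-7.1],12,5],
    [[3.2,10.6,-9.5],16.5,5],
    [[4,13.2,-11.8],21,5],
    [[4.8,15.9,-14.2],25,5],
    [[5.6,18.5,-16.6],29,5],
    [[6.4,21.2,-19],33,5],
    [[7.2,23.8,-21.3],37,5],
    [[8,26.5,-23.7],41,5],
    [[8.8,29.1,-26],45.5,5],
    [[9.6,31.8,-28.4],50,5],
  ],
)

```text
time: 1.15
ee_pos: [0.3769, -0.1643, 0.1349]
tcp_rot: [-179.3, 88.1, 66.2]
wrist_force: [0.2, -0.3, 0.3]
opening: 0.05
```

Request:
play_rows(
  rows=[
    [[0.8,-0.1,-3],4,5],
    [[1.6,-0.2,-6],8,5],
    [[2.4,-0.3,-9],12,5],
    [[3,-0.4,-12],15,5],
    [[3.5,-0.5,-14.2],16.5,5],
    [[3.5,-0.5,-14.2],16.5,5],
    [[3.5,-0.5,-14.2],16.5,5],
    [[3.5,-0.5,-14.2],16.5,5],
  ],
)

```text
time: 1.82
ee_pos: [0.2978, -0.2231, 0.1102]
tcp_rot: [-170.5, 86.3, 59.9]
wrist_force: [0.4, 0.6, 0.1]
opening: 0.0497
```

```bash
cat >> h.py <<'E'
def shot(n,name):
    o=bot.get_obs(); p,d=bot.camera(n); cv2.imwrite(f'pics/{name}.png',p); np.savez(f'pics/{name}.npz',d=d,q=o['ee_pos'],r=o['tcp_rot']); return p,d,cam(n,o),o
E
python3 - <<'E'
from h import *
p,d,c,o=shot('wrist','w1');print(o['ee_pos'],o['tcp_rot'],o['q'],o['time'])
print(R.from_euler('xyz',o['tcp_rot'],degrees=True).as_matrix())
E
```

```text
[ 0.2978 -0.2231  0.1102] [-170.4957   86.3254   59.9197] [-39.6207 -19.9888 -25.717   84.8816   3.6237 179.9445] 1.8167
[[ 0.0321  0.7709 -0.6362]
 [ 0.0555 -0.6369 -0.7689]
 [-0.9979 -0.0106 -0.0632]]
```

View pics/w1.png

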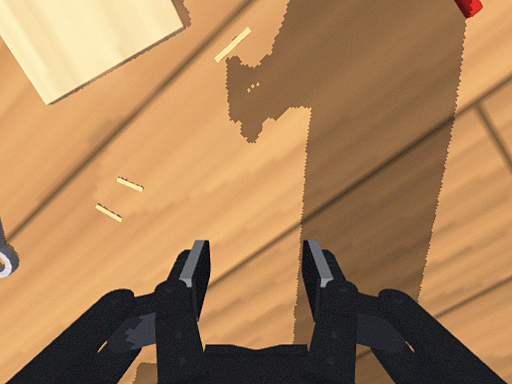

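Request:
play_rows(
  rows=[
    [[0,0,0],-7,5],
    [[-0.5,0,0],-14,5],
    [[-1,0,0],-21,5],
    [[-1,0,0],-28,5],
    [[-1,0,0],-35,5],
    [[-1,0,0],-42,5],
    [[-1,0,0],-49,5],
    [[-1,0,0],-56,5],
    [[-1,0,0],-63,5],
    [[-1,0,0],-70,5],
    [[-1,0,0],-77,5],
    [[-1,0,0],-80,5],
  ],
)

```text
time: 2.87
ee_pos: [0.2984, -0.2233, 0.1204]
tcp_rot: [108.9, 86.3, 59.8]
wrist_force: [0.4, -0.5, -0.8]
opening: 0.0498
```

Run:
```python
from h import *
o=bot.get_obs();print(o['ee_pos'],o['tcp_rot'],o['q'],o['time'])
print(R.from_euler('xyz',o['tcp_rot'],degrees=True).as_matrix())
```

```text
[ 0.2984 -0.2233  0.1204] [108.8584  86.3039  59.8004] [-39.5912 -19.9343 -24.554   85.9842   3.6465  99.4476] 2.8667
[[ 0.0324  0.7544  0.6556]
 [ 0.0557  0.6536 -0.7548]
 [-0.9979  0.061  -0.0208]]
```

Request:
play_rows(
  rows=[
    [[0,0,0],-7,5],
    [[0,0,0],-14,5],
    [[0,0,0],-21,5],
    [[0,0,0],-28,5],
    [[0,0,0],-35,5],
    [[0,0,0],-42,5],
    [[0,0,0],-49,5],
    [[0,0,0],-56,5],
    [[0,0,0],-63,5],
    [[0,0,0],-70,5],
    [[0,0,0],-77,5],
    [[0,0,0],-84,5],
  ],
)

```text
time: 3.87
ee_pos: [0.2984, -0.2233, 0.1204]
tcp_rot: [24.9, 86.3, 59.8]
wrist_force: [1.0, 0.4, -0.3]
opening: 0.0499
```

Request:
play_rows(
  rows=[
    [[0,0,0],-7,5],
    [[0,0,0],-14,5],
    [[0,0,0],-21,5],
    [[0,0,0],-28,5],
    [[0,0,0],-35,5],
    [[0,0,0],-42,5],
    [[0,0,0],-49,5],
    [[0,0,0],-56,5],
    [[0,0,0],-63,5],
    [[0,0,0],-70,5],
    [[0,0,0],-77,5],
    [[0,0,0],-84,5],
  ],
)

```text
time: 4.87
ee_pos: [0.2984, -0.2233, 0.1204]
tcp_rot: [-59.0, 86.3, 59.8]
wrist_force: [-0.6, 0.1, -0.0]
opening: 0.0502
```

Request:
play_rows(
  rows=[
    [[0,0,0],-7,5],
    [[0,0,0],-14,5],
    [[0,0,0],-21,5],
    [[0,0,0],-28,5],
    [[0,0,0],-35,5],
    [[0,0,0],-42,5],
    [[0,0,0],-49,5],
    [[0,0,0],-56,5],
    [[0,0,0],-63,5],
    [[0,0,0],-70,5],
    [[0,0,0],-77,5],
    [[0,0,0],-84,5],
  ],
)

```text
time: 5.87
ee_pos: [0.2984, -0.2233, 0.1204]
tcp_rot: [-143.1, 86.3, 59.8]
wrist_force: [-0.4, 0.8, 0.1]
opening: 0.0495
```

```bash
cat > st.py <<'E'
from h import *
o=bot.get_obs();print(o['ee_pos'],o['tcp_rot'],o['q'],o['time'],o['wrist_force'],o['opening'])
print(R.from_euler('xyz',o['tcp_rot'],degrees=True).as_matrix())
E
python3 st.py
```

```text
[ 0.2984 -0.2233  0.1204] [-143.1043   86.3024   59.7836] [ -39.5917  -19.9347  -24.5545   85.9833    3.6482 -152.4988] 5.8667 [-0.4405  0.8095  0.0916] 0.049529917229772014
[[ 0.0325  0.3896 -0.9204]
 [ 0.0557 -0.9202 -0.3875]
 [-0.9979 -0.0387 -0.0516]]
```

Request:
play_rows(
  rows=[
    [[0,0,0],-7,5],
    [[0,0,0],-14,5],
    [[0,0,0],-21,5],
    [[0,0,0],-27,5],
    [[0,2,3.5],-30,5],
    [[0,4,7],-34,5],
    [[0,6,11],-38,5],
    [[0,6.5,12.4],-43,5],
    [[0,6.5,12.4],-43,5],
    [[0,6.5,12.4],-43,5],
  ],
)

```text
time: 6.7
ee_pos: [0.3182, -0.1523, 0.1131]
tcp_rot: [169.2, 88.3, 52.2]
wrist_force: [0.1, 0.7, -0.9]
opening: 0.0498
```

```bash
python3 st.py
```

```text
[ 0.3182 -0.1523  0.1131] [169.2215  88.2887  52.2334] [ -26.9391  -23.8313  -28.0388   85.471     1.6808 -179.9463] 6.7 [ 0.1128  0.75   -0.8944] 0.04981159754950569
[[ 0.0183  0.891  -0.4535]
 [ 0.0236 -0.4539 -0.8908]
 [-0.9996  0.0056 -0.0293]]
```

Request:
play_rows(
  rows=[
    [[0,0,3],-4,5],
    [[0,0,7],-8,5],
    [[0,0,11],-12,5],
    [[0,0,12],-13,5],
    [[0,0,12],-13,5],
    [[0,0,12],-13,5],
  ],
)

```text
time: 7.2
ee_pos: [0.3192, -0.096, 0.1103]
tcp_rot: [65.2, 89.3, -41.4]
wrist_force: [-0.3, 0.2, 0.3]
opening: 0.05
```

```bash
python3 st.py
```

```text
[ 0.3192 -0.096   0.1103] [ 65.1606  89.2897 -41.3827] [ -16.4847  -27.1222  -30.4751   86.0028   -0.299  -179.9431] 7.2 [-0.3342  0.1571  0.3266] 0.04999637673266779
[[ 0.0093  0.9586 -0.2848]
 [-0.0082 -0.2847 -0.9586]
 [-0.9999  0.0112  0.0052]]
```

Request:
play_rows(
  rows=[
    [[0,0,0],7,5],
    [[0,0,0],14,5],
    [[0,0,0],21,5],
    [[0,0,0],28,5],
    [[0,0,0],35,5],
    [[0,0,0],42,5],
    [[0,0,0],49,5],
    [[0,0,0],56,5],
    [[0,0,0],63,5],
    [[0,0,0],70,5],
    [[0,0,0],77,5],
    [[0,0,0],84,5],
  ],
)

```text
time: 8.2
ee_pos: [0.319, -0.0973, 0.1103]
tcp_rot: [146.5, 89.3, -44.6]
wrist_force: [-1.7, -0.3, 0.5]
opening: 0.0503
```

Request:
play_rows(
  rows=[
    [[0,0,0],7,5],
    [[0,0,0],14,5],
    [[0,0,0],21,5],
    [[0,0,0],28,5],
    [[0,0,0],35,5],
    [[0,0,0],42,5],
    [[0,0,0],49,5],
    [[0,0,0],56,5],
    [[0,0,0],63,5],
    [[0,0,0],70,5],
    [[0,0,0],77,5],
    [[0,0,0],84,5],
  ],
)

```text
time: 9.2
ee_pos: [0.319, -0.0973, 0.1102]
tcp_rot: [-129.5, 89.3, -44.6]
wrist_force: [0.9, 0.3, -0.3]
opening: 0.0501
```

```bash
cat >> h.py <<'E'
def go(tgt,psi=None):
    o=bot.get_obs();Rm=R.from_euler('xyz',o['tcp_rot'],degrees=True).as_matrix()
    print('shift cm',100*Rm.T@(np.array(tgt)-o['ee_pos']))
    p=np.degrees(np.arctan2(Rm[1,2],Rm[0,2]));print('psi',p,'q6',o['q'][5])
    if psi is not None: print('turn',p-psi)
E
python3 st.py; python3 -c "
from h import *
go([.455,-.004,.1],45)"
```

```text
[ 0.319  -0.0973  0.1102] [-129.5251   89.2931  -44.6081] [-16.6778 -27.0714 -30.4538  85.993   -0.3311 -11.5966] 9.2 [ 0.9283  0.3287 -0.2633] 0.05007177863744081
[[ 0.0088 -0.996   0.0886]
 [-0.0087  0.0886  0.996 ]
 [-0.9999 -0.0095 -0.0079]]
shift cm [  1.0617 -12.7085  10.5057]
psi 84.91484962017104 q6 -11.59655911450741
turn 39.91484962017104
```

Request:
play_rows(
  rows=[
    [[0.2,-2,2],7,5],
    [[0.3,-4,4],14,5],
    [[0.4,-7,6],21,5],
    [[0.6,-10,8],28,5],
    [[0.8,-12,10],35,5],
    [[1,-12.7,10.5],40,5],
    [[1,-12.7,10.5],40,5],
    [[1,-12.7,10.5],40,5],
  ],
)

```text
time: 9.87
ee_pos: [0.454, -0.0028, 0.1001]
tcp_rot: [-95.8, 89.3, -50.3]
wrist_force: [0.3, -0.3, 0.6]
opening: 0.0503
```

```bash
python3 st.py; python3 -c "
from h import *
shot('wrist','w2')"
```

```text
[ 0.454  -0.0028  0.1001] [-95.757   89.3463 -50.2623] [ -0.0366  -9.2064 -18.1825  80.6057  -0.5024  44.4668] 9.8667 [ 0.2547 -0.3061  0.6215] 0.05025186547407509
[[ 0.0073 -0.7131  0.701 ]
 [-0.0088  0.7009  0.7132]
 [-0.9999 -0.0114 -0.0011]]
```

View pics/w2.png

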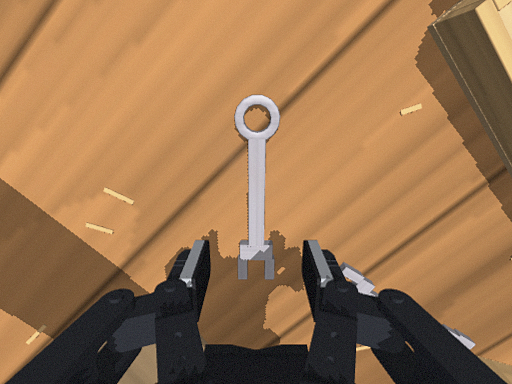

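Run:
```python
from h import *
p=cv2.imread('pics/w2.png');f=np.load('pics/w2.npz');c=cam('wrist',dict(ee_pos=f['q'],tcp_rot=f['r']))
hsv=cv2.cvtColor(p,cv2.COLOR_BGR2HSV);m=((hsv[...,1]<60)&(hsv[...,2]>110)).astype(np.uint8);m[:,:225]=0;m[:,290:]=0;m[290:]=0
m[235:, :236]=0; m[235:,278:]=0
cn,h=cv2.findContours(m,cv2.RETR_CCOMP,cv2.CHAIN_APPROX_NONE)
for a in cn:
    if len(a)>25:
        P=onz(c,a[:,0],.01)[:,:2].astype(np.float32);print(len(a),cv2.minAreaRect(P))
        print('  circ',cv2.minEnclosingCircle(P))
ys,xs=np.nonzero(m[150:235]);ys+=150
P=onz(c,np.c_[xs,ys],.01)[:,:2].astype(np.float32);v=cv2.fitLine(P,cv2.DIST_L2,0,.001,.001).ravel();print(v,np.degrees(np.arctan2(v[1],v[0])))
print(dep(c,[(257,200),(240,118)],f['d']))
```

```text
482 ((0.4554237425327301, -0.0035796165466308594), (0.034663137048482895, 0.16330495476722717), 45.53047561645508)
  circ ((0.4542711675167084, -0.005071870516985655), 0.0822429209947586)
80 ((0.4094890356063843, 0.04200155287981033), (0.02153802290558815, 0.021501030772924423), 0.36281782388687134)
  circ ((0.40947410464286804, 0.04187096282839775), 0.011390561237931252)
[ 0.7067 -0.7075  0.4519 -0.0008] -45.03381
[[ 0.4577 -0.0053  0.0096]
 [ 0.4002  0.0326  0.0087]]
```

```bash
python3 -c "
from h import *
go([.4533,-.0019,.003],45)"
```

```text
shift cm [9.7429 0.2293 0.0538]
psi 45.48687569922098 q6 44.44190061005625
turn 0.48687569922098106
```

Request:
play_rows(
  rows=[
    [[2,0.1,0],0.5,4],
    [[4.5,0.2,0],0.5,4],
    [[7,0.2,0],0.5,4],
    [[8.7,0.2,0],0.5,4],
    [[9.4,0.2,0],0.5,4],
    [[9.7,0.2,0],0.5,4],
    [[9.7,0.2,0],0.5,4],
    [[9.7,0.2,0],0.5,0.5],
    [[9.7,0.2,0],0.5,0.5],
    [[9.7,0.2,0],0.5,0.5],
    [[9.7,0.2,0],0.5,0.5],
    [[9.7,0.2,0],0.5,0.5],
  ],
  squeeze=60,
)

```text
time: 10.92
ee_pos: [0.4546, -0.0018, 0.0051]
tcp_rot: [-83.4, 89.2, -38.5]
wrist_force: [-2.4, -1.0, 6.1]
opening: 0.0114
```

Request:
play_rows(
  rows=[
    [[0,0,0],0,0.5],
    [[0,0,0],0,0.5],
    [[0,0,0],0,0.5],
    [[0,0,0],0,0.5],
    [[0,0,0],0,0.5],
  ],
)

```text
time: 11.33
ee_pos: [0.4546, -0.0018, 0.0051]
tcp_rot: [-83.6, 89.2, -38.7]
wrist_force: [-0.6, -0.4, 6.2]
opening: 0.0114
```

```bash
python3 st.py
```

```text
[ 0.4546 -0.0018  0.0051] [-83.5995  89.1923 -38.7114] [  0.0902  -6.865  -26.7752  69.4604  -0.5061  45.1994] 11.3333 [-0.6298 -0.4275  6.2256] 0.011417299186186274
[[ 0.011  -0.7056  0.7085]
 [-0.0088  0.7084  0.7057]
 [-0.9999 -0.014   0.0016]]
```

Request:
play_rows(
  rows=[
    [[-0.7,0,0],0,0.5],
    [[-2,0,0],0,0.5],
    [[-4,0,0],0,0.5],
    [[-6.5,0,0],0,0.5],
    [[-9,0,0],0,0.5],
    [[-10.5,0,0],0,0.5],
    [[-11,0,0],0,0.5],
    [[-11,0,0],0,0.5],
    [[-11,0,0],0,0.5],
  ],
)

```text
time: 12.08
ee_pos: [0.4526, -0.0008, 0.113]
tcp_rot: [-90.4, 89.3, -45.5]
wrist_force: [-0.3, -0.5, -2.1]
opening: 0.0114
```

```bash
python3 st.py; python3 -c "
from h import *
shot('wrist','w3')
go([.561,.231,.115],85.1)"
```

```text
[ 0.4526 -0.0008  0.113 ] [-90.4219  89.3161 -45.5435] [  0.2109  -9.6044 -17.1011  82.0261  -0.4899  45.3305] 12.0833 [-0.2755 -0.5317 -2.129 ] 0.011369078776649178
[[ 0.0084 -0.7056  0.7086]
 [-0.0085  0.7086  0.7056]
 [-0.9999 -0.0119 -0.0001]]
shift cm [-0.3726  8.7459 24.0612]
psi 44.878907641860714 q6 45.32975442359008
turn -40.22109235813928
```

View pics/w3.png

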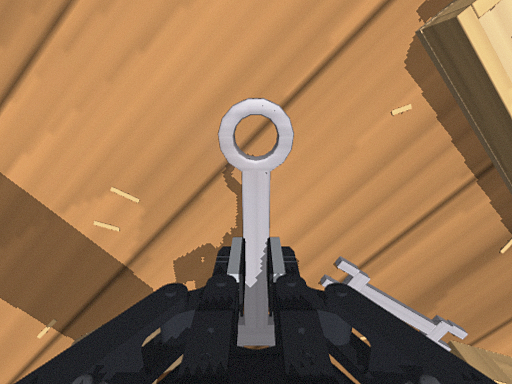

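Run:
```python
from h import *
p=cv2.imread('pics/w3.png');f=np.load('pics/w3.npz');o=dict(ee_pos=f['q'],tcp_rot=f['r']);c=cam('wrist',o)
hsv=cv2.cvtColor(p,cv2.COLOR_BGR2HSV);m=((hsv[...,1]<60)&(hsv[...,2]>110)).astype(np.uint8);m[:,:210]=0;m[:,300:]=0;m[230:]=0
cn,h=cv2.findContours(m,cv2.RETR_CCOMP,cv2.CHAIN_APPROX_NONE)
Rm=R.from_euler('xyz',f['r'],degrees=True).as_matrix()
for a in cn:
    if len(a)>60:
        for z in (.113,.118):
            P=onz(c,a[:,0],z)[:,:2].astype(np.float32);ce,r=cv2.minEnclosingCircle(P);print(len(a),z,ce,r, 'tool',Rm.T@(np.array([*ce,z])-f['q']))
print('depth', dep(c,[(225,135),(285,135),(256,104),(256,167),(258,210),(258,230)],f['d'])[:,2])
```

```text
326 0.113 (0.4196459650993347, 0.032032761722803116) 0.03393496572971344 tool [-0.0005  0.0465 -0.0002]
326 0.118 (0.4187280237674713, 0.03296909108757973) 0.03273816406726837 tool [-0.0055  0.0477 -0.0002]
131 0.113 (0.4086058735847473, 0.04339868575334549) 0.011525492183864117 tool [-0.0007  0.0623  0.    ]
131 0.118 (0.4080784320831299, 0.04393303021788597) 0.011121352203190327 tool [-0.0057  0.063   0.    ]
depth [0.1167 0.1185 0.1174 0.1184 0.1173 0.1174]
```

Request:
play_rows(
  rows=[
    [[-0.5,1,2.5],-4,0.5],
    [[-1,2,5.5],-9,0.5],
    [[-1.2,3,8.5],-14,0.5],
    [[-1.2,4.2,11.5],-19,0.5],
    [[-1.2,5.3,14.5],-24,0.5],
    [[-1.2,6.4,17.5],-29,0.5],
    [[-1.2,7.5,20.5],-34,0.5],
    [[-1.2,8.4,23],-38,0.5],
    [[-1.2,8.7,24.1],-40.2,0.5],
    [[-1.2,8.7,24.1],-40.2,0.5],
    [[-1.2,8.7,24.1],-40.2,0.5],
    [[-1.2,8.7,24.1],-40.2,0.5],
  ],
)

```text
time: 13.13
ee_pos: [0.5613, 0.2301, 0.1236]
tcp_rot: [-138.4, 89.3, -53.4]
wrist_force: [0.1, -0.5, -1.1]
opening: 0.0115
```

```bash
python3 st.py; python3 -c "
from h import *
shot('wrist','w4')
go([.5619,.2308,.125],85.1)"
```

```text
[0.5613 0.2301 0.1236] [-138.3938   89.3231  -53.4133] [22.6017 11.7746  5.7658 83.8276 -0.6569 27.6203] 13.1333 [ 0.13   -0.467  -1.0835] 0.011463904013589954
[[ 0.007  -0.9961  0.0875]
 [-0.0095  0.0875  0.9961]
 [-0.9999 -0.0078 -0.0088]]
shift cm [-0.0979 -0.0321  0.0849]
psi 84.96448264165699 q6 27.611924300203263
turn -0.1355173583430087
```

View pics/w4.png

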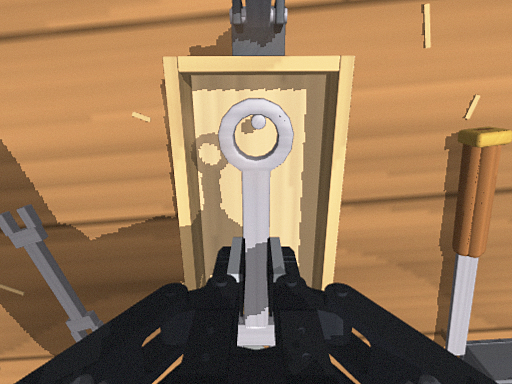

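Run:
```python
from h import *
p=cv2.imread('pics/w4.png');f=np.load('pics/w4.npz');o=dict(ee_pos=f['q'],tcp_rot=f['r']);c=cam('wrist',o)
cv2.imwrite('pics/c4.png',cv2.resize(p[90:180,210:305],None,fx=6,fy=6,interpolation=cv2.INTER_CUBIC))
print('post',onz(c,[(258.5,122)],.034),dep(c,[(258,122)],f['d']))
C=onz(c,[(164,57),(354,56),(335,290),(181,290)],.05);print(C)
ax=(C[0]-C[1])[:2];print('case y axis ang',np.degrees(np.arctan2(ax[1],ax[0])),np.linalg.norm(ax))
y=f['q'][:2]; Rm=R.from_euler('xyz',f['r'],degrees=True).as_matrix()
print('ring now',f['q']+Rm@[0,.0625,0])
```

```text
post [[0.5008 0.2363 0.034 ]] [[0.5009 0.236  0.0334]]
[[0.4512 0.1768 0.05  ]
 [0.4619 0.3037 0.05  ]
 [0.6486 0.2912 0.05  ]
 [0.6376 0.1561 0.05  ]]
case y axis ang -94.82243737664157 0.12741783504709445
ring now [0.4991 0.2356 0.1231]
```

View pics/c4.png

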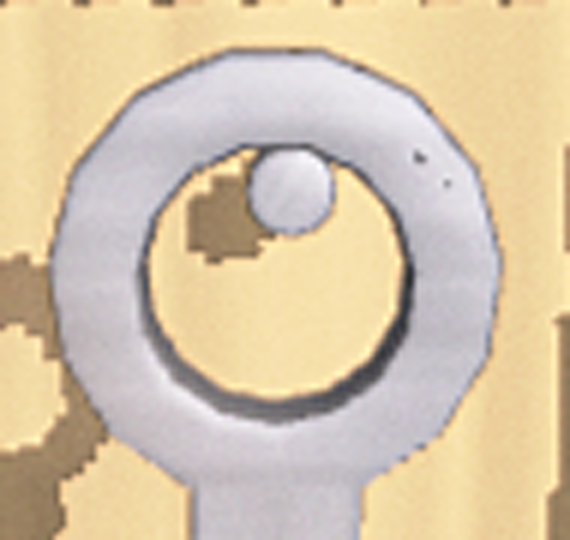

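```bash
python3 -c "
from h import *
go([.5631,.2308,.055],85.1);go([.5631,.2308,.014],85.1)"
```

```text
shift cm [ 6.9025 -0.0918  0.1545]
psi 84.96448264165699 q6 27.611924300203263
turn -0.1355173583430087
shift cm [11.0022 -0.0568  0.1891]
psi 84.96448264165699 q6 27.611924300203263
turn -0.1355173583430087
```

Request:
play_rows(
  rows=[
    [[1.5,-0.1,0.15],0,0.5],
    [[3.5,-0.1,0.15],0,0.5],
    [[5.5,-0.1,0.15],0,0.5],
    [[6.5,-0.1,0.15],0,0.5],
    [[6.9,-0.1,0.15],0,0.5],
    [[6.9,-0.1,0.15],0,0.5],
    [[6.9,-0.1,0.15],0,0.5],
  ],
)

```text
time: 13.77
ee_pos: [0.5641, 0.2316, 0.0565]
tcp_rot: [-125.0, 89.3, -40.0]
wrist_force: [0.0, 0.5, -1.8]
opening: 0.0118
```

Run:
```python
from h import *
p,d,c,o=shot('wrist','w5')
cv2.imwrite('pics/c5.png',cv2.resize(p[60:200,190:330],None,fx=4,fy=4,interpolation=cv2.INTER_CUBIC))
print(o['ee_pos'],o['wrist_force']);go([.5631,.2308,.014],85.1)
```

```text
[0.5641 0.2316 0.0565] [ 0.0227  0.4678 -1.758 ]
shift cm [ 4.2898  0.161  -0.0832]
psi 85.04671308790411 q6 27.584279536734957
turn -0.053286912095884986
```

View pics/c5.png

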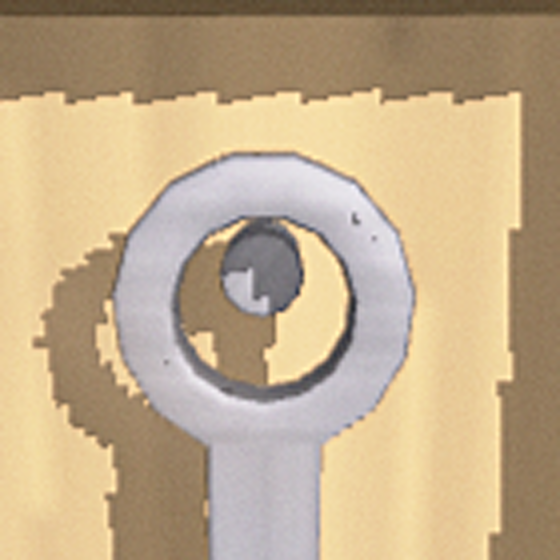

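Run:
```python
from h import *
f=np.load('pics/w5.npz');o=dict(ee_pos=f['q'],tcp_rot=f['r']);c=cam('wrist',o)
Rm=R.from_euler('xyz',f['r'],degrees=True).as_matrix()
print('post',onz(c,[(190+262/4,60+267/4)],.034),'ring',f['q']+Rm@[0,.0625,0], onz(c,[(190+264/4,60+308/4)],f['q'][2]+.0045))
```

```text
post [[0.4996 0.2365 0.034 ]] ring [0.5018 0.237  0.0559] [[0.5012 0.2368 0.061 ]]
```

Request:
play_rows(
  rows=[
    [[0.5,0.13,-0.06],0,0.5],
    [[1.5,0.13,-0.06],0,0.5],
    [[2.5,0.13,-0.06],0,0.5],
    [[3.3,0.13,-0.06],0,0.5],
    [[4,0.13,-0.06],0,0.5],
    [[4.3,0.13,-0.06],0,0.5],
    [[4.3,0.13,-0.06],0,0.5],
    [[4.3,0.13,-0.06],0,0.5],
  ],
)

```text
time: 14.48
ee_pos: [0.5624, 0.2309, 0.0131]
tcp_rot: [-130.7, 89.3, -45.6]
wrist_force: [-5.0, -2.3, 9.0]
opening: 0.0114
```

```bash
python3 st.py
python3 - <<'E'
from h import *
p,d,c,o=shot('wrist','w6')
E
```

```text
[0.5624 0.2309 0.0131] [-130.7099   89.3062  -45.6322] [22.6182 13.9552 -3.966  71.8217 -0.6444 27.5391] 14.4833 [-5.0103 -2.3097  9.0481] 0.011425493215841045
[[ 0.0085 -0.9963  0.0858]
 [-0.0087  0.0858  0.9963]
 [-0.9999 -0.0092 -0.0079]]
```

View pics/w6.png

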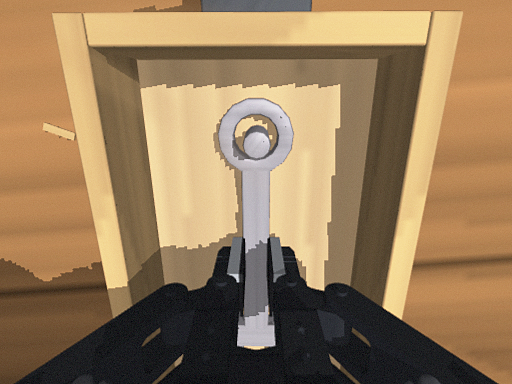

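Request:
play_rows(
  rows=[
    [[0,0,0],0,3],
    [[0,0,0],0,3],
    [[0,0,0],0,3],
    [[0,0,0],0,3],
    [[-0.5,0,0],0,3],
    [[-2,0,0],0,3],
    [[-4,0,0],0,3],
    [[-7,0,0],0,3],
    [[-10,0,0],0,3],
    [[-12,0,0],0,3],
    [[-12,0,0],0,3],
    [[-12,0,0],0,3],
  ],
)

```text
time: 15.53
ee_pos: [0.5625, 0.2323, 0.1341]
tcp_rot: [-118.2, 89.2, -33.1]
wrist_force: [-0.5, 0.3, -0.5]
opening: 0.03
```

Run:
```python
from h import *
p,d,c,o=shot('wrist','w7')
print(o['ee_pos'],o['wrist_force'],o['time'])
go([.5605,-.2255,.15],75.5)
hsv=cv2.cvtColor(p,cv2.COLOR_BGR2HSV);m=((hsv[...,1]<60)&(hsv[...,2]>110)).astype(np.uint8)
cv2.imwrite('pics/m7.png',m*255)
pt,dt=bot.camera('top');cv2.imwrite('pics/t7.png',cv2.resize(pt[150:275,130:210],None,fx=4.8,fy=4.8,interpolation=cv2.INTER_CUBIC))
```

```text
[0.5625 0.2323 0.1341] [-0.4615  0.2927 -0.5233] 15.5333
shift cm [ -1.3611  -3.8099 -45.6061]
psi 85.07022565661246 q6 27.6671099731219
turn 9.570225656612465
```

View pics/w7.png

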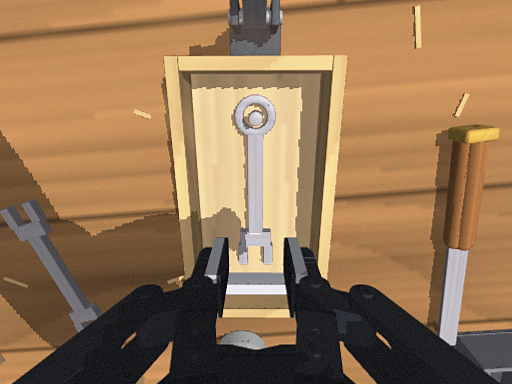

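Request:
play_rows(
  rows=[
    [[-1,-0.3,-3],1,5],
    [[-2,-0.6,-7],2,5],
    [[-3,-1,-11],3,5],
    [[-3.5,-1.3,-15],4,5],
    [[-3.5,-1.6,-19],5,5],
    [[-3.5,-2,-23],6,5],
    [[-3.5,-2.4,-27],7,5],
    [[-3.5,-2.8,-31],8,5],
    [[-3.5,-3.1,-35],9,5],
    [[-3.5,-3.4,-39],9.6,5],
    [[-3.5,-3.7,-43],9.6,5],
    [[-3.5,-3.8,-45.6],9.6,5],
  ],
)

```text
time: 16.63
ee_pos: [0.5591, -0.2285, 0.1696]
tcp_rot: [-127.1, 89.4, -51.7]
wrist_force: [0.4, 0.4, 0.4]
opening: 0.0499
```

Request:
play_rows(
  rows=[
    [[0,0,0],0,5],
    [[0,0,0],0,5],
    [[0,0,0],0,5],
    [[0,0,0],0,5],
  ],
)

```text
time: 16.97
ee_pos: [0.56, -0.2242, 0.1708]
tcp_rot: [-121.1, 89.4, -45.5]
wrist_force: [1.1, -0.4, 0.5]
opening: 0.0499
```

Run:
```python
from h import *
f=np.load('pics/w7.npz');c=cam('wrist',dict(ee_pos=f['q'],tcp_rot=f['r']))
print('spanner z',dep(c,[(240,115),(270,115),(255,98),(255,150),(255,180),(256,215),(250,238)],f['d'])[:,2])
p,d,c,o=shot('wrist','w8');print(o['ee_pos'],o['tcp_rot'],o['time'])
pt,dt=bot.camera('top');cv2.imwrite('pics/t8.png',cv2.resize(pt[150:275,130:210],None,fx=4.8,fy=4.8,interpolation=cv2.INTER_CUBIC))
```

```text
spanner z [0.0182 0.0182 0.0176 0.017  0.017  0.0188 0.017 ]
[ 0.56   -0.2242  0.1708] [-121.0575   89.3616  -45.5231] 16.9667
```

View pics/w8.png

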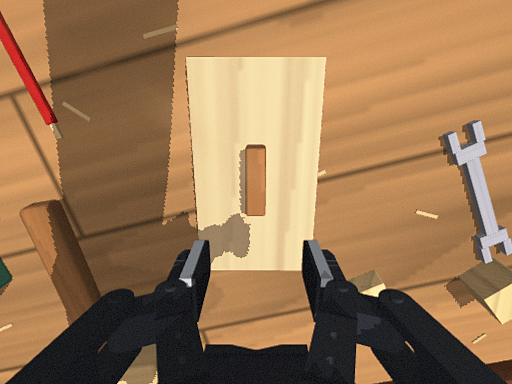

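View pics/t8.png

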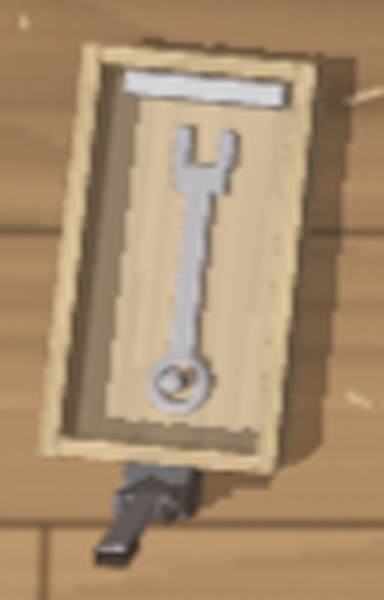

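Run:
```python
from h import *
p=cv2.imread('pics/w8.png');f=np.load('pics/w8.npz');o=dict(ee_pos=f['q'],tcp_rot=f['r']);c=cam('wrist',o)
hsv=cv2.cvtColor(p,cv2.COLOR_BGR2HSV);print(hsv[180,255],hsv[100,220],hsv[160,246])
C=onz(c,[(186,57),(326,57),(313,269.5),(199,271)],.017)[:,:2];print(C,C.mean(0),[np.linalg.norm(C[i]-C[(i+1)%4]) for i in range(4)])
for a in (C[2]+C[3]-C[0]-C[1],):print('yaw',np.degrees(np.arctan2(a[1],a[0])))
lap=C[1]-C[0];print('yaw+90 via end',np.degrees(np.arctan2(lap[1],lap[0])))
m=((hsv[...,0]<14)&(hsv[...,1]>110)).astype(np.uint8);m[:,:235]=0;m[:,280:]=0;m[:130]=0;m[225:]=0
ys,xs=np.nonzero(m);P=onz(c,np.c_[xs,ys],.042)[:,:2].astype(np.float32);print('handle',cv2.minAreaRect(P))
cv2.imwrite('pics/c8.png',cv2.resize(p[130:230,210:300],None,fx=5,fy=5,interpolation=cv2.INTER_CUBIC))
```

```text
[ 14 149 190] [ 19  83 238] [ 14 144 150]
[[ 0.4344 -0.2595]
 [ 0.4667 -0.1348]
 [ 0.6878 -0.1891]
 [ 0.6568 -0.3198]] [ 0.5614 -0.2258] [np.float64(0.12888243234917263), np.float64(0.22764553322562056), np.float64(0.1343285830275426), np.float64(0.2303827479405084)]
yaw -14.488229393462214
yaw+90 via end 75.47612347906116
handle ((0.558905303478241, -0.2257005125284195), (0.019013432785868645, 0.07060414552688599), 76.00965881347656)
```

View pics/c8.png

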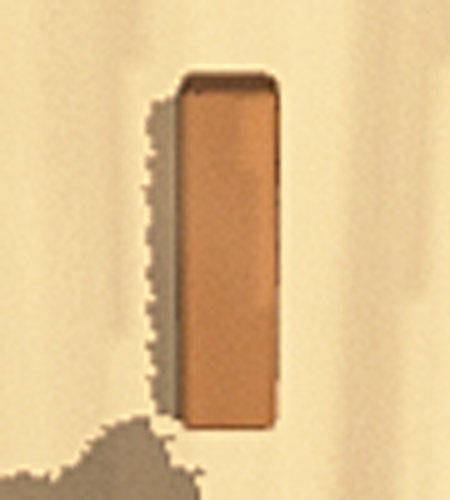

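```bash
python3 -c "
from h import *
go([.5605,-.2257,.021],75.5)"
```

```text
shift cm [15.0286  0.0918 -0.0579]
psi 75.5604857210261 q6 -7.240761123110107
turn 0.060485721026097394
```

Request:
play_rows(
  rows=[
    [[2,0.1,-0.1],0,5],
    [[5,0.1,-0.1],0,5],
    [[8,0.1,-0.1],0,5],
    [[11,0.1,-0.1],0,5],
    [[13.5,0.1,-0.1],0,5],
    [[14.6,0.1,-0.1],0,5],
    [[15,0.1,-0.1],0,5],
    [[15,0.1,-0.1],0,5],
    [[15,0.1,-0.1],0,1],
    [[15,0.1,-0.1],0,1],
    [[15,0.1,-0.1],0,1],
    [[15,0.1,-0.1],0,1],
  ],
  squeeze=90,
)

```text
time: 18.07
ee_pos: [0.5614, -0.2276, 0.0237]
tcp_rot: [-113.8, 89.1, -38.3]
wrist_force: [-1.2, 1.6, 6.8]
opening: 0.0175
```

Request:
play_rows(
  rows=[
    [[0,0,0],0,1],
    [[0,0,0],0,1],
    [[0,0,0],0,1],
  ],
)

```text
time: 18.32
ee_pos: [0.5614, -0.2276, 0.0238]
tcp_rot: [-113.8, 89.1, -38.3]
wrist_force: [-0.7, 1.2, 6.5]
opening: 0.0184
```

```bash
python3 st.py
```

```text
[ 0.5614 -0.2276  0.0238] [-113.7796   89.1215  -38.3061] [-21.9532  12.744   -4.2081  72.2049  -0.2473  -7.4286] 18.3167 [-0.6668  1.2486  6.4713] 0.018353766005355744
[[ 0.012  -0.9679  0.2509]
 [-0.0095  0.2508  0.968 ]
 [-0.9999 -0.014  -0.0062]]
```

Request:
play_rows(
  rows=[
    [[-0.5,0,0],0,1],
    [[-1.5,0,0],0,1],
    [[-3,0,0],0,1],
    [[-5,0,0],0,1],
    [[-7,0,0],0,1],
    [[-9,0,0],0,1],
    [[-10.5,0,0],0,1],
    [[-11,0,0],0,1],
    [[-11,0,0],0,1],
    [[-11,0,0],0,1],
  ],
)

```text
time: 19.15
ee_pos: [0.5591, -0.2263, 0.131]
tcp_rot: [-120.6, 89.3, -45.2]
wrist_force: [-0.9, -0.3, -4.1]
opening: 0.018
```

```bash
python3 st.py
python3 - <<'E'
from h import *
c=cam('top');print('cap',onz(c,[(176,119)],.15), 'base?',onz(c,[(186,140)],.0))
p,d,c,o=shot('wrist','w9')
E
```

```text
[ 0.5591 -0.2263  0.131 ] [-120.6331   89.3156  -45.1653] [-21.9118  10.7811   5.4362  84.0264  -0.2702  -7.3812] 19.15 [-0.92   -0.2956 -4.0899] 0.018030023693284294
[[ 0.0084 -0.968   0.2509]
 [-0.0085  0.2509  0.968 ]
 [-0.9999 -0.0103 -0.0061]]
cap [[0.7715 0.1931 0.15  ]] base? [[0.7516 0.1916 0.    ]]
```

View pics/w9.png

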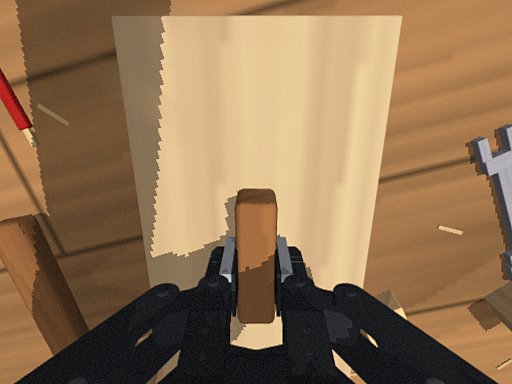

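Run:
```python
from h import *
f=np.load('pics/w9.npz');o=dict(ee_pos=f['q'],tcp_rot=f['r']);c=cam('wrist',o);Rm=R.from_euler('xyz',f['r'],degrees=True).as_matrix();d=f['d']
print('z plate',dep(c,[(150,40),(260,40),(380,40),(330,150),(200,150),(340,230)],d)[:,2]-f['q'][2])
P=onz(c,[(112,16),(402,15.5),(149,285),(362,285)],f['q'][2]-.0068)
T=(P-f['q'])@Rm;print(T,np.linalg.norm(P[0]-P[1]))
e=T[0]-T[1];print('end edge angle in tool (deg, vs z axis)',np.degrees(np.arctan2(e[1],-e[2])), 'mid',(T[0]+T[1])/2,(T[2]+T[3])/2)
h=onz(c,[(237,199),(275,199)],f['q'][2]+.0182);print('handle end',(h-f['q'])@Rm)
```

```text
z plate [-0.0069 -0.0061 -0.008  -0.0073 -0.0067 -0.0069]
[[ 0.006   0.1148 -0.0642]
 [ 0.0052  0.1148  0.0643]
 [ 0.0075 -0.0276 -0.065 ]
 [ 0.0067 -0.027   0.0636]] 0.1285628633903625
end edge angle in tool (deg, vs z axis) 0.019893190061945495 mid [0.0056 0.1148 0.    ] [ 0.0071 -0.0273 -0.0007]
handle end [[-0.0185  0.0371 -0.0087]
 [-0.0186  0.0372  0.0083]]
```

Run:
```python
from h import *
p=cv2.imread('pics/w6.png');q=cv2.imread('pics/w7.png')
cv2.imwrite('pics/c6.png',np.vstack([cv2.resize(p[0:50,30:150],None,fx=6,fy=6,interpolation=cv2.INTER_CUBIC),cv2.resize(p[0:50,370:490],None,fx=6,fy=6,interpolation=cv2.INTER_CUBIC)]))
cv2.imwrite('pics/c7.png',np.vstack([cv2.resize(q[40:90,150:270],None,fx=6,fy=6,interpolation=cv2.INTER_CUBIC),cv2.resize(q[40:90,240:360],None,fx=6,fy=6,interpolation=cv2.INTER_CUBIC)]))
```

```text
(no output)
```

View pics/c6.png

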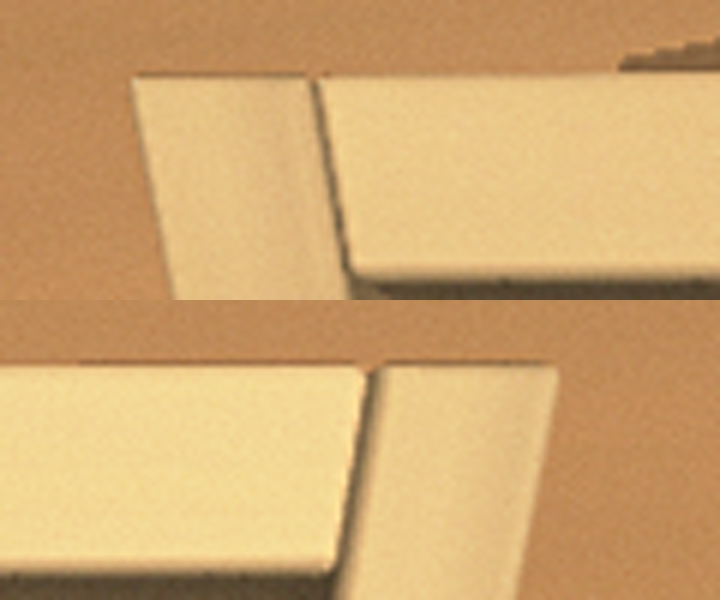

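View pics/c7.png

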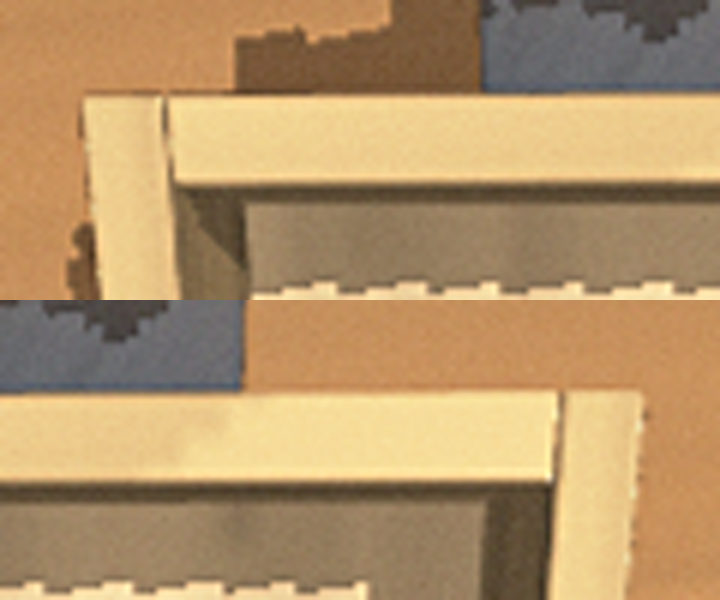

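Run:
```python
from h import *
for n,a,b in (('w6',(51.6,12.2),(462.6,10.7)),('w7',(163.4,55.4),(346.7,54.7))):
    f=np.load(f'pics/{n}.npz');o=dict(ee_pos=f['q'],tcp_rot=f['r']);c=cam('wrist',o)
    P=onz(c,[a,b],.05);e=P[1]-P[0];an=np.degrees(np.arctan2(e[1],e[0]))-90;m=P.mean(0)[:2]
    print(n,m,np.linalg.norm(e),'yaw',an,'centre',m+.115*np.array([np.cos(np.radians(an)),np.sin(np.radians(an))]))
go([.5703,.2304,.14],85.2)
```

```text
w6 [0.4562 0.2401] 0.12813953082262627 yaw -4.8730650287306645 centre [0.5708 0.2303]
w7 [0.4559 0.2399] 0.12853577559385282 yaw -4.792501693621503 centre [0.5705 0.2303]
shift cm [-1.3238 10.335  44.4796]
psi 75.46890155700919 q6 -7.380364375095684
turn -9.731098442990813
```

Request:
play_rows(
  rows=[
    [[-0.4,0.3,1.5],-0.5,1],
    [[-0.8,0.9,4],-1,1],
    [[-1.2,1.7,7.5],-2,1],
    [[-1.3,2.6,11],-3,1],
    [[-1.3,3.4,14.5],-4,1],
    [[-1.3,4.2,18],-5,1],
    [[-1.3,5,21.5],-6,1],
    [[-1.3,5.8,25],-7,1],
    [[-1.3,6.6,28.5],-8,1],
    [[-1.3,7.5,32],-9,1],
    [[-1.3,8.3,35.5],-9.7,1],
    [[-1.3,9.1,39],-9.7,1],
  ],
)

```text
time: 20.2
ee_pos: [0.5678, 0.1763, 0.1401]
tcp_rot: [-136.2, 89.3, -51.0]
wrist_force: [0.7, 0.8, -3.5]
opening: 0.0182
```

Request:
play_rows(
  rows=[
    [[0,0.6,2.5],0,1],
    [[0,1.1,4.5],0,1],
    [[0,1.3,5.5],0,1],
    [[0,1.3,5.5],0,1],
    [[0,1.3,5.5],0,1],
    [[0,1.3,5.5],0,1],
  ],
)

```text
time: 20.7
ee_pos: [0.5605, 0.2292, 0.1402]
tcp_rot: [-133.5, 89.3, -48.4]
wrist_force: [0.8, 0.9, -3.9]
opening: 0.0182
```

```bash
python3 st.py
python3 - <<'E'
from h import *
go([.5705,.2303,.14],85.15)
p,d,c,o=shot('wrist','w10');bot_p,_=bot.camera('scene');cv2.imwrite('pics/s10.png',bot_p)
E
```

```text
[0.5605 0.2292 0.1402] [-133.4985   89.2965  -48.3542] [22.553  11.4963  7.2705 85.5441 -0.6648 27.4073] 20.7 [ 0.8176  0.9429 -3.9348] 0.018194497632963342
[[ 0.0082 -0.9964  0.0847]
 [-0.0092  0.0846  0.9964]
 [-0.9999 -0.0089 -0.0085]]
shift cm [ 0.0239 -0.9903  0.1968]
psi 85.14222323003561 q6 27.407284087741854
turn -0.007776769964394248
```

View pics/w10.png

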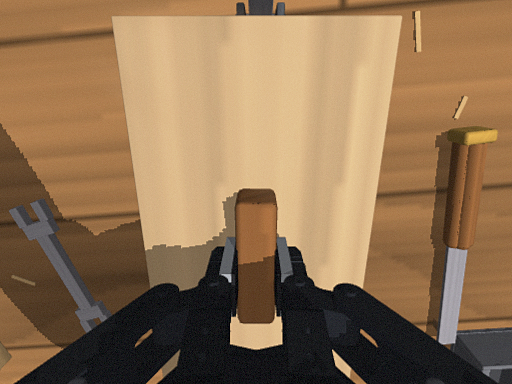

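View pics/s10.png

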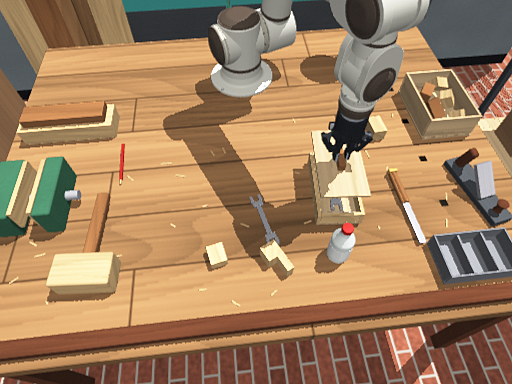

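```bash
python3 -c "
from h import *
go([.5705,.2303,.078],85.15);go([.5705,.2303,.0655],85.15)"
```

```text
shift cm [ 6.2525 -0.9054  0.2709]
psi 85.09579391197691 q6 27.41901530245742
turn -0.05420608802309346
shift cm [ 7.5024 -0.8937  0.281 ]
psi 85.09579391197691 q6 27.41901530245742
turn -0.05420608802309346
```

Request:
play_rows(
  rows=[
    [[1,-0.6,0.2],0,1],
    [[2.5,-0.9,0.27],0,1],
    [[4,-0.9,0.27],0,1],
    [[5.3,-0.9,0.27],0,1],
    [[6,-0.9,0.27],0,1],
    [[6.25,-0.9,0.27],0,1],
    [[6.25,-0.9,0.27],0,1],
    [[6.25,-0.9,0.27],0,1],
    [[6.25,-0.9,0.27],0,1],
  ],
)

```text
time: 21.55
ee_pos: [0.5708, 0.2316, 0.0791]
tcp_rot: [-123.3, 89.3, -38.1]
wrist_force: [0.2, -0.2, -2.6]
opening: 0.0179
```

```bash
python3 -c "
from h import *
go([.5705,.2303,.0655],85.15);o=bot.get_obs();print(o['ee_pos'],o['wrist_force'])"
```

```text
shift cm [ 1.3626  0.0322 -0.1189]
psi 85.16846887528565 q6 27.208682687207197
turn 0.018468875285648778
[0.5708 0.2316 0.0791] [ 0.1946 -0.1584 -2.6028]
```

Request:
play_rows(
  rows=[
    [[0,0.05,-0.12],0,1],
    [[0.3,0.05,-0.12],0,1],
    [[0.6,0.05,-0.12],0,1],
    [[0.9,0.05,-0.12],0,1],
    [[1.1,0.05,-0.12],0,1],
    [[1.3,0.05,-0.12],0,1],
    [[1.3,0.05,-0.12],0,1],
    [[1.3,0.05,-0.12],0,1],
  ],
)

```text
time: 22.22
ee_pos: [0.5698, 0.2301, 0.0657]
tcp_rot: [-127.8, 89.3, -42.6]
wrist_force: [-4.2, -1.7, 4.7]
opening: 0.0181
```

```bash
python3 st.py
python3 - <<'E'
from h import *
p,d,c,o=shot('wrist','w11');bp,_=bot.camera('scene');cv2.imwrite('pics/s11.png',cv2.resize(bp[110:230,290:390],None,fx=5,fy=5,interpolation=cv2.INTER_CUBIC))
E
```

```text
[0.5698 0.2301 0.0657] [-127.7504   89.292   -42.5749] [22.2915 13.409   1.2876 77.5779 -0.641  27.1144] 22.2167 [-4.2001 -1.7422  4.7052] 0.018107917220843185
[[ 0.0091 -0.9964  0.0841]
 [-0.0084  0.0841  0.9964]
 [-0.9999 -0.0098 -0.0076]]
```

View pics/w11.png

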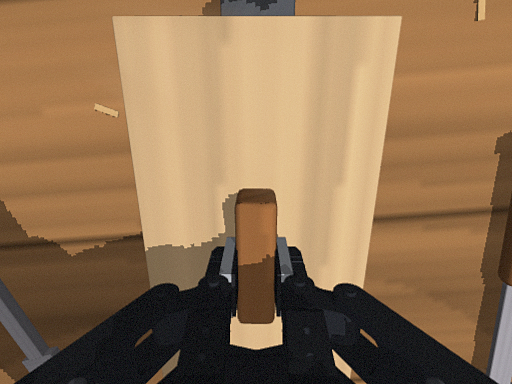

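View pics/s11.png

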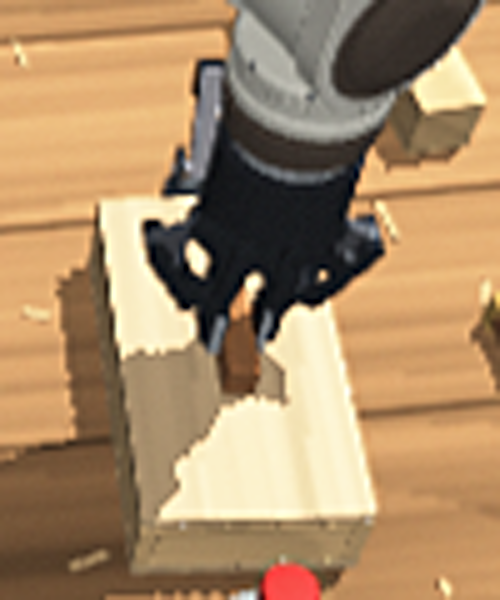

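Request:
play_rows(
  rows=[
    [[0,0,0],0,4],
    [[0,0,0],0,4],
    [[0,0,0],0,4],
    [[0,0,0],0,4],
    [[0,0,0],0,4],
    [[-1,0,0],0,4],
    [[-3,0,0],0,4],
    [[-6,0,0],0,4],
    [[-9,0,0],0,4],
    [[-11,0,0],0,4],
    [[-11,0,0],0,4],
    [[-11,0,0],0,4],
  ],
)

```text
time: 23.32
ee_pos: [0.5696, 0.2314, 0.1771]
tcp_rot: [-117.2, 89.2, -32.0]
wrist_force: [0.1, 0.4, -0.3]
opening: 0.0402
```

```bash
python3 st.py
python3 - <<'E'
from h import *
p,d,c,o=shot('wrist','w12')
z=dep(c,[(200,60),(320,60),(200,150),(320,150),(190,200),(330,215),(256,100)],d);print(z[:,2])
E
```

```text
[0.5696 0.2314 0.1771] [-117.1757   89.2082  -32.0047] [22.4091 12.7249 12.7805 89.5948 -0.6439 27.2356] 23.3167 [ 0.12    0.444  -0.3456] 0.04015781553592502
[[ 0.0117 -0.9964  0.0842]
 [-0.0073  0.0841  0.9964]
 [-0.9999 -0.0123 -0.0063]]
[ 0.0577  0.0587  0.059   0.0577  0.0596 -0.0005  0.0593]
```

View pics/w12.png

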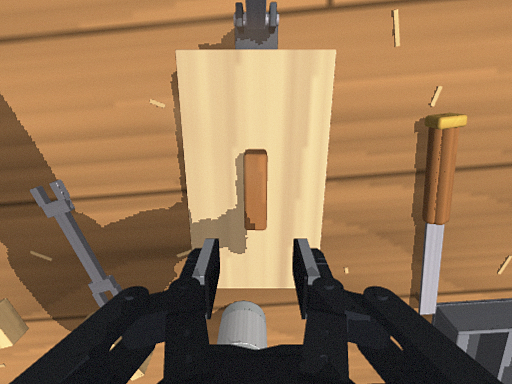

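```bash
python3 -c "
from h import *
go([.3762,.2468,.178]);go([.3762,.2468,.108])"
```

```text
shift cm [-0.4468 19.3432 -0.0678]
psi 85.17022638314499 q6 27.235092883646715
shift cm [ 6.5526 19.4147 -0.0157]
psi 85.17022638314499 q6 27.235092883646715
```

Request:
play_rows(
  rows=[
    [[-0.5,1.5,0],0,0],
    [[-0.5,4.5,0],0,0],
    [[-0.5,7.5,0],0,0],
    [[-0.5,10.5,0],0,0],
    [[-0.5,13.5,0],0,0],
    [[-0.5,16.5,0],0,0],
    [[-0.5,18.8,0],0,0],
    [[-0.5,19.5,0],0,0],
    [[-0.5,19.5,0],0,0],
    [[-0.5,19.5,0],0,0],
  ],
  squeeze=40,
)

```text
time: 24.2
ee_pos: [0.3747, 0.2475, 0.1778]
tcp_rot: [-130.8, 89.3, -45.6]
wrist_force: [-0.3, -0.3, 1.0]
opening: -0.0002
```

```bash
python3 st.py
python3 - <<'E'
from h import *
p,d,c,o=shot('wrist','w13');bp,_=bot.camera('scene');cv2.imwrite('pics/s13.png',cv2.resize(bp[70:220,270:400],None,fx=4,fy=4,interpolation=cv2.INTER_CUBIC))
go([.3762,.2468,.108])
E
```

```text
[0.3747 0.2475 0.1778] [-130.7665   89.2894  -45.5564] [ 33.896   -9.7218 -10.066   89.5258  -0.6986  38.6851] 24.2 [-0.3348 -0.2693  0.9534] -0.00017544830065245517
[[ 0.0087 -0.9965  0.0835]
 [-0.0089  0.0835  0.9965]
 [-0.9999 -0.0094 -0.0081]]
shift cm [ 6.9747 -0.0363  0.002 ]
psi 85.14772605839846 q6 38.69119533775669
```

View pics/w13.png

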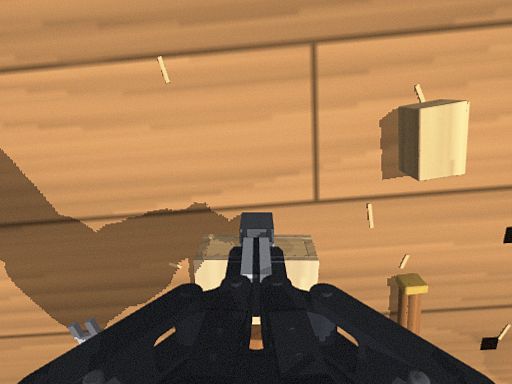

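View pics/s13.png

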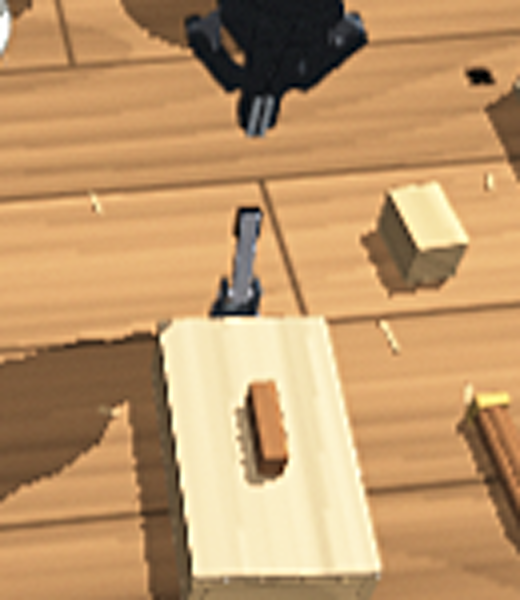

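Run:
```python
from h import *
f=np.load('pics/w13.npz');o=dict(ee_pos=f['q'],tcp_rot=f['r']);c=cam('wrist',o)
for u in [(257,216),(245,222),(268,222),(257,232),(257,240),(257,255)]: print(u,dep(c,[u],f['d']))
```

```text
(257, 216) [[0.4264 0.2427 0.0115]]
(245, 222) [[0.4243 0.2299 0.0302]]
(268, 222) [[0.4266 0.2548 0.0295]]
(257, 232) [[0.4295 0.2426 0.0457]]
(257, 240) [[0.3633 0.2488 0.1861]]
(257, 255) [[0.364  0.2488 0.1996]]
```

Request:
play_rows(
  rows=[
    [[1.5,0,0],0,0],
    [[3.5,0,0],0,0],
    [[5.5,0,0],0,0],
    [[6.6,0,0],0,0],
    [[7,0,0],0,0],
    [[7,0,0],0,0],
    [[7,0,0],0,0],
  ],
)

```text
time: 24.88
ee_pos: [0.3756, 0.247, 0.1088]
tcp_rot: [-128.3, 89.3, -43.2]
wrist_force: [0.2, -0.2, 0.2]
opening: 0.0003
```

```bash
python3 st.py
python3 - <<'E'
from h import *
p,d,c,o=shot('scene','s14');cv2.imwrite('pics/s14.png',cv2.resize(p[70:220,270:400],None,fx=4,fy=4,interpolation=cv2.INTER_CUBIC))
E
```

```text
[0.3756 0.247  0.1088] [-128.3404   89.2943  -43.1911] [ 33.7632  -9.6626 -17.6167  81.8867  -0.6875  38.613 ] 24.8833 [ 0.1973 -0.2166  0.1833] 0.0003101931513639338
[[ 0.009  -0.9964  0.0846]
 [-0.0084  0.0845  0.9964]
 [-0.9999 -0.0097 -0.0076]]
```

View pics/s14.png

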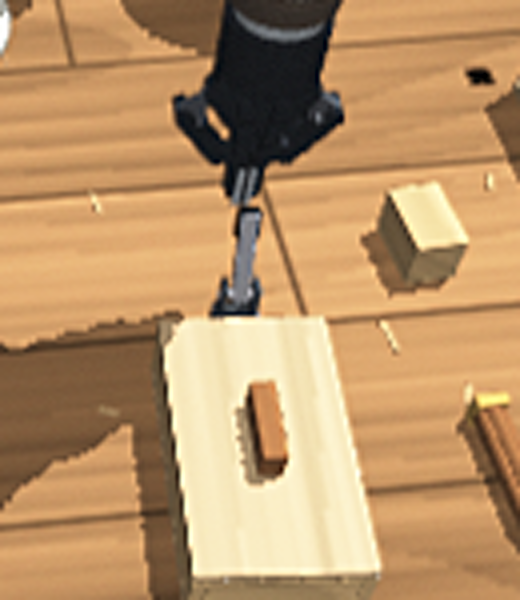

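Fingers stand behind the clamp arm (crop 243,185 versus tip 248,212). Push.

Request:
play_rows(
  rows=[
    [[0,-1.4,0],0,0],
    [[-0.3,-2.7,0],0,0],
    [[-0.6,-3.8,0],0,0],
    [[-0.6,-4.8,0],0,0],
    [[-0.6,-5.5,0],0,0],
    [[-0.5,-6.1,0],0,0],
    [[-0.3,-6.7,0],0,0],
    [[-0.1,-7.3,0],0,0],
    [[-0.1,-7.3,0],0,0],
    [[-0.1,-7.3,0],0,0],
  ],
)

```text
time: 25.77
ee_pos: [0.4479, 0.2405, 0.1094]
tcp_rot: [-133.3, 89.3, -48.1]
wrist_force: [0.2, 0.2, -0.6]
opening: -0.0001
```

```bash
python3 st.py
python3 - <<'E'
from h import *
p,d,c,o=shot('scene','s15');cv2.imwrite('pics/s15.png',cv2.resize(p[70:220,270:400],None,fx=4,fy=4,interpolation=cv2.INTER_CUBIC))
E
```

```text
[0.4479 0.2405 0.1094] [-133.2834   89.2854  -48.131 ] [ 28.6268  -1.5306 -10.0617  81.3052  -0.6956  33.4734] 25.7667 [ 0.2003  0.2088 -0.6117] -6.300939887368962e-05
[[ 0.0083 -0.9964  0.0845]
 [-0.0093  0.0845  0.9964]
 [-0.9999 -0.0091 -0.0086]]
```

View pics/s15.png

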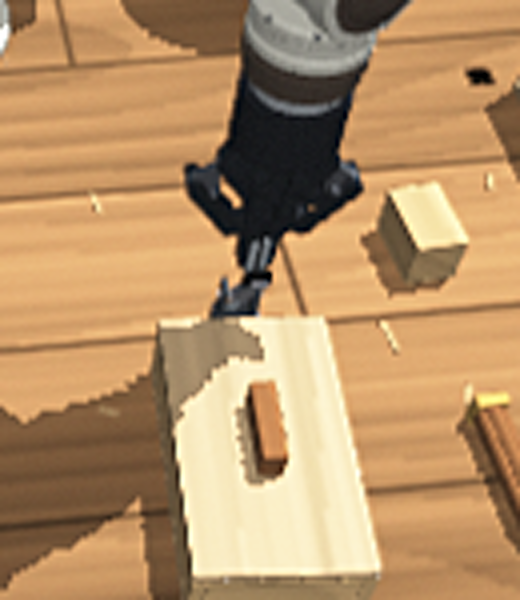

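Request:
play_rows(
  rows=[
    [[0.3,-0.6,0],0,0],
    [[0.7,-1.1,0],0,0],
    [[1.2,-1.5,0],0,0],
    [[1.7,-1.9,0],0,0],
    [[2.3,-2.2,0],0,0],
    [[2.9,-2.5,0],0,0],
    [[3.4,-2.7,0],0,0],
    [[3.8,-2.8,0],0,0],
    [[3.8,-2.8,0],0,0],
    [[3.8,-2.8,0],0,0],
  ],
)

```text
time: 26.65
ee_pos: [0.4756, 0.2378, 0.0715]
tcp_rot: [-136.8, 89.3, -51.6]
wrist_force: [0.4, 0.8, -1.4]
opening: -0.0001
```

```bash
python3 st.py
python3 - <<'E'
from h import *
p,d,c,o=shot('scene','s16');cv2.imwrite('pics/s16.png',cv2.resize(p[70:220,270:400],None,fx=4,fy=4,interpolation=cv2.INTER_CUBIC))
E
```

```text
[0.4756 0.2378 0.0715] [-136.7717   89.3084  -51.6026] [ 26.9256   2.2783 -10.4351  77.149   -0.6777  31.7557] 26.65 [ 0.4179  0.8333 -1.4032] -6.814647189125701e-05
[[ 0.0075 -0.9964  0.0842]
 [-0.0095  0.0842  0.9964]
 [-0.9999 -0.0083 -0.0088]]
```

View pics/s16.png

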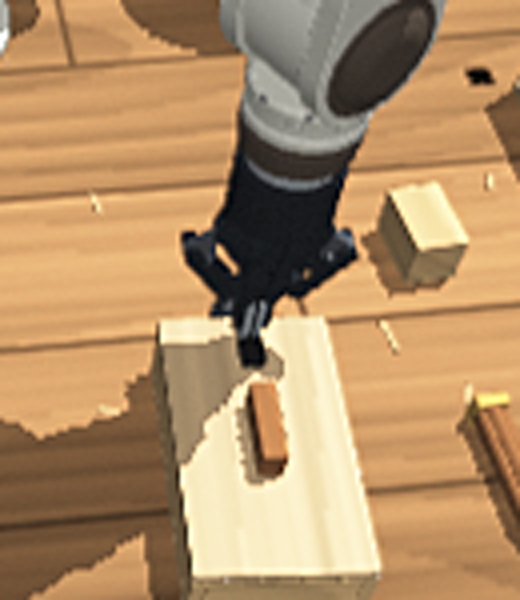

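Request:
play_rows(
  rows=[
    [[0.1,0,0],0,0],
    [[0.2,0,0],0,0],
    [[0.3,0,0],0,0],
    [[0.3,0,0],0,0],
    [[0.3,0,0],0,0],
  ],
)

```text
time: 27.12
ee_pos: [0.4762, 0.2381, 0.0697]
tcp_rot: [-127.2, 89.3, -42.0]
wrist_force: [-1.2, -1.9, 5.1]
opening: 0.0002
```

Request:
play_rows(
  rows=[
    [[0.2,0,0],0,0],
    [[0.3,0,0],0,0],
    [[0.3,0,0],0,0],
    [[0.3,0,0],0,0],
  ],
)

```text
time: 27.45
ee_pos: [0.4763, 0.2382, 0.0693]
tcp_rot: [-119.5, 89.2, -34.4]
wrist_force: [-10.1, -3.7, 25.5]
opening: -0.0002
```

Request:
play_rows(
  rows=[
    [[-1,0,0],0,0],
    [[-3,0,0],0,0],
    [[-6,0,0],0,0],
    [[-9,0,0],0,0],
    [[-12,0,0],0,0],
    [[-14,-1,0],0,0],
    [[-14,-4,0],0,0],
    [[-14,-7,0],0,0],
    [[-14,-9,0],0,0],
    [[-14,-9,0],0,0],
    [[-14,-9,0],0,0],
  ],
)

```text
time: 28.37
ee_pos: [0.565, 0.2314, 0.206]
tcp_rot: [-137.1, 89.3, -52.0]
wrist_force: [-0.1, -0.8, 0.7]
opening: -0.0002
```

```bash
python3 st.py
python3 - <<'E'
from h import *
p,d,c,o=shot('wrist','w17')
s,_=bot.camera('scene');cv2.imwrite('pics/s17.png',cv2.resize(s[70:220,270:400],None,fx=4,fy=4,interpolation=cv2.INTER_CUBIC))
E
```

```text
[0.565  0.2314 0.206 ] [-137.0933   89.3344  -51.97  ] [22.5741 12.8339 16.1068 93.0955 -0.6415 27.4499] 28.3667 [-0.1163 -0.7985  0.7332] -0.0002035029593229272
[[ 0.0072 -0.9964  0.085 ]
 [-0.0092  0.085   0.9963]
 [-0.9999 -0.0079 -0.0085]]
```

View pics/w17.png

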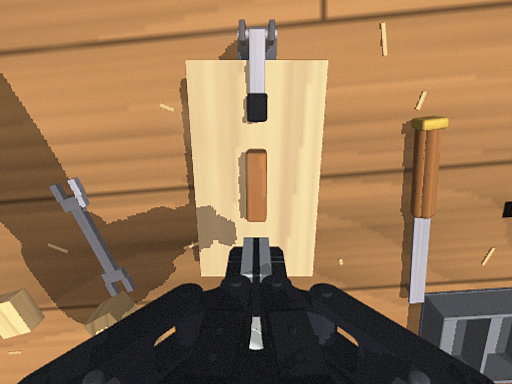

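View pics/s17.png

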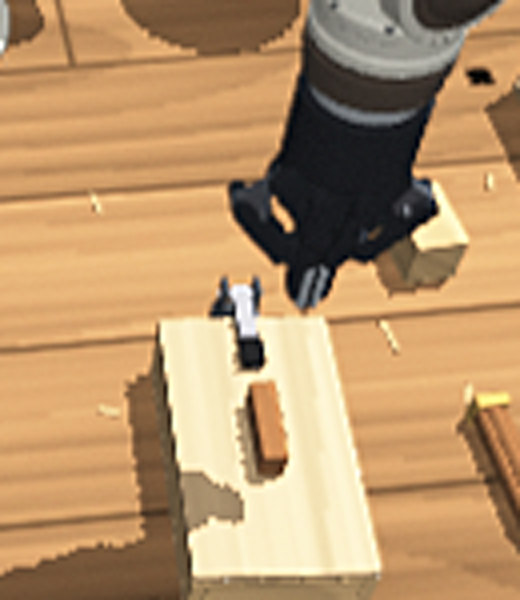

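Check the arm's height along its length and the lid's seating by depth.

Run:
```python
from h import *
f=np.load('pics/w17.npz');o=dict(ee_pos=f['q'],tcp_rot=f['r']);c=cam('wrist',o);d=f['d']
g=lambda x0,x1,y0,y1:dep(c,[(u,v) for u in range(x0,x1) for v in range(y0,y1)],d)
for n,b in (('arm root',(254,261,36,44)),('arm mid',(254,261,60,70)),('arm end',(254,261,80,90)),('grip',(252,263,98,108)),('lid NW',(198,208,66,74)),('lid NE',(308,318,66,74)),('lid W',(210,220,170,180)),('lid E',(295,305,220,230)),('lid S',(215,222,250,262))):
    P=g(*b);print(n,P.mean(0),P[:,2].std())
C=onz(c,[(186,61),(328,60),(313,276),(201.5,276.5)],.059)[:,:2];print(C.mean(0),C)
e=C[1]-C[0];print(np.degrees(np.arctan2(e[1],e[0]))-90)
```

```text
arm root [0.4404 0.2415 0.0693] 0.0007686238288607479
arm mid [0.4602 0.2398 0.0732] 0.03304652107034872
arm end [0.4763 0.2385 0.0693] 0.0008209147582043088
grip [0.4915 0.2372 0.0713] 0.0007273967067907655
lid NW [0.459  0.1899 0.0588] 0.0008158176067708934
lid NE [0.4678 0.2892 0.0623] 0.03210477850610947
lid W [0.5577 0.1883 0.0617] 0.028748927166463416
lid E [0.6207 0.2721 0.0614] 0.02877883533771956
lid S [0.6531 0.1792 0.0587] 0.0005021891793507039
[0.5698 0.2305] [[0.4507 0.1761]
 [0.4609 0.3039]
 [0.6886 0.2855]
 [0.679  0.1566]]
-4.577233455440933
```

```bash
python3 -c "
from h import *
print(bot.job_done())"
```

```text
the job is handed in; nothing more can be done
None
```

The ring spanner is on its post in the case, the lid is seated, and the clamp arm is down on it. I handed the job in at about 28 s. It reports no verdict, so the figures below are my own last measurements.

- **Spanner:** before the lid went on, its top read 17–19 mm all along, so it lay flat on the 8 mm floor. Both the wrist and top pictures showed the ring round the post. I could not see it again once the lid covered it.
- **Lid:** its top reads about 59 mm near the corners (seated is 59 mm). Its centre is within about 1 mm of the case's, and its yaw within about 0.3°. A few of the averaged spots read 2–3 mm high with a large spread, which I took for stray depth pixels.
- **Clamp:** the arm's top reads 69.3 mm at both the root and near the grip, so it is level. The clamp started leaning outwards, clear of the lid, so I did not have to push it back first.
- **Bystanders:** I saw no bystander moved in the pictures, but I did not measure them again. The gripper is clear above the case.

One early turn ran the last joint to its limit and left the tool tilted about 3.7°. I worked that down to about 0.7° before the first grasp.

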